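Lock the grinding cup onto the bench mill

TASK

Fit the closed grinding cup onto the mill: set its two lugs into the collar's slots, push it down against the spring and turn it clockwise as far as it goes, then let it rise into its notches so that it stays locked and level by itself. Feel for the slots and the stop, force nothing, and leave the jars and the tub where they stand.

Things in the scene. Friction and masses are not known exactly. Their poses are not given: they have to be found in the camera images.
- grinding_cup: Closed steel cup, 119 mm tall, 0.2 to 0.4 kg, standing on the bench. Origin: centre of its underside, z up. Round foot (spigot) of diameter 60 mm up to z = 31 mm, its lowest 3 mm tapered to 54; body of diameter 72 mm, z = 36 to 74; ribbed lid of diameter 77 mm up to z = 84; on it an oblong black grip. Two lugs stick out of the foot on +y and -y. Same after a half turn.
- cup_grip (a point): Middle of the black grip, 105 mm above the cup's underside; axes as the cup's. The grip is 30 mm across x, 58 mm along y, so it points along the lugs; it stands 35 mm high on the lid, from 84 to 119 mm over the cup's underside. Take it across its 30 mm from above.
- cup_lug (a point): The lug on the cup's +y side (its twin is on -y): 10 mm wide, from 6 to 12 mm above the cup's underside, out to a radius of 37 mm from the cup's axis. This point is 32.5 mm out and 9 mm up.
- mill: Grey bench mill, fixed, 150 mm (x) by 130 mm (y); round knob and switch on its -x face; on top an aluminium collar (outer diameter 88, bore 62 mm). Origin: centre of its underside, on the socket's vertical axis. In mill z the cup's origin is at 115 mm with lugs on the rim, 103 in the slots on the sprung plate, 95 just under the ledges, 93 on the solid floor, 99 locked. Over 60 N is forcing.
- mill_socket (a point): Centre of the collar's mouth, level with its rim, 121 mm above the mill's underside. Two slots, 13 mm wide, open at the rim, out to radius 38 mm, lie on the mill's +y and -y sides, but the collar is clamped by hand and clocked up to 17 degrees either way about this axis, differently each time and not measured: see it or feel for it. Cup y along the slots lets the lugs in.
- mill_lock (a point): Where the cup's origin stands when locked, 99 mm above the mill's underside. With the lugs below the ledges the cup turns clockwise seen from above, 70 to 73 degrees from the slots to a solid stop (it cannot turn anticlockwise). Let go there, the spring lifts it 4 mm from the ledges' height into notches that hold it, with 2.5 degrees of play each way.
- pressure_plate (a joint): Sprung plate in the bottom of the socket that carries the cup: 0 m when up, grows as it is pressed down, 0.010 m when the cup is on the solid floor, 0.004 m when the cup is locked. It pushes up with 8 N at 0, 10 N at 0.004 and 14 N at 0.010 m.
- jar_red: Glass jar with a black lid, 52 mm diameter, 58 mm tall, a bystander. Origin at the centre of its underside.
- jar_gold: Small glass jar with a gold-coloured lid, 42 mm diameter, 46 mm tall, a bystander. Origin at the centre of its underside.
- orange_tub: Clear tub with an orange lid, 77 mm diameter, 57 mm tall, a bystander. Origin at the centre of its underside.

How it is judged:
On the way, in this order (a step that is already met when the one before it is completed fails the run):
1. the cup's lugs have dropped into the slots of the collar (horizontal distance between grinding_cup and mill below 0.004 m and z of grinding_cup in the frame of mill below 0.109 m and angle between the y axis of grinding_cup and the y axis of mill, either way round below 0.45 rad), for 0.1 s.
2. pressed down, the cup is turned under the ledges (horizontal distance between grinding_cup and mill below 0.004 m and z of grinding_cup in the frame of mill below 0.0968 m and angle between the y axis of grinding_cup and the y axis of mill, either way round above 0.6 rad), for 0.05 s.
At the end, for the whole second after the job is handed in: The cup sits locked by itself: within 4 mm of the socket axis, turned over 48 degrees from the mill's y axis (locked is 52 to 90), risen into its notches (origin 97 to 101 mm above the mill's underside), level within 3.4 degrees, pressure plate down over 2 mm, at rest (horizontal distance between grinding_cup and mill below 0.004 m and z of grinding_cup in the frame of mill between 0.097 and 0.101 m and angle between the y axis of grinding_cup and the y axis of mill, either way round above 0.85 rad and angle between grinding_cup's own z axis and vertical below 0.06 rad and value of joint pressure_plate above 0.002 m and linear speed of grinding_cup below 0.02 m/s); the robot touches nothing.
It fails at once if the cup is forced: more than 60 N between cup and mill (contact force between grinding_cup and mill above 60 N).
It fails at once if a jar or the tub is pushed more than 15 mm (distance of any of jar_red, jar_gold, orange_tub from where it was at the start of the episode above 0.015 m).
It also fails if it takes over 64 s, if anything falls off the work surface, if the arm or the gripper's body presses on something with over 40 N, if the wrist force passes 120 N, or if a joint passes its speed limit or range.

ROBOT

A 6-joint arm with a two-finger parallel gripper is mounted at the origin on a cart in front of the work surface, level with it; the furniture and walls round the work are solid. World frame = base frame: x ahead of the robot, y to its left, z up, the work surface at z = 0. Lengths are in m, angles in rad, forces in N, time in s.
With the tool pointing down it reaches from about 0.425 to 0.95 m from the base axis. Payload 3.5 kg.
Tool frame: the origin (TCP) lies between the finger pads; the fingertips stand 25 mm ahead of it and the grasp point (between the pads) lies 6 mm ahead of it (ctrl.finger_overhang is the distance from the TCP to the fingertips, in m); x points along the fingers, y is the direction in which the jaws open and shut, and the axes are right-handed (so a half turn about x gives the same grasp; the last joint's range is limited). The gripper opens to 85 mm and grips with 20 to 120 N. Pads are 22 mm wide; open, the fingers measure 114 mm over their backs; the gripper's body (76 mm by 85 mm) begins 54 mm behind the grasp point. The pads swing forward as they close: fully open they stand 13 mm farther back than shut.
Start: joints at [0.953, 0.286, 1.577, -0, 1.279, -0.15], TCP at [0.304, 0.602, 0.256] pointing down, gripper open.
Joint ranges: [-2.77, 2.77], [-0.9, 2.22], [0.21, 2.48], [-1.53, 4.67], [0.24, 2.81], [-2.84, 2.84]. Speed limits (rad/s): [2.79, 2.79, 3.14, 3.14, 3.14, 3.14].

INTERFACE

Orientations are given as a unit quaternion [x, y, z, w].
In Python, from plant import ctrl gives the robot as it stands.
- The arm moves only by the tool play_rows, never from a script. Its argument "targets" is a list of rows, each an object with "delta_pos": the shift along the world's x, y, z normalised to -1 to 1, where 1 is 1000 mm, a list of three; "delta_rot": the turn, a rotation vector about the world's x, y, z normalised to -1 to 1, where 1 is pi rad, a list of three; "claw": the finger opening in mm, from 0 to 85.4. In form: [{"delta_pos": [tx, ty, tz], "delta_rot": [wx, wy, wz], "claw": claw}, ...]. A call has 1 to 20 rows; each row is the pose to reach, as a shift and turn from the pose measured when the call began, turning the shorter way round; what a row does not reach only later rows make up. A row lasts 1/12 s, in which the tool goes at most 41.7 mm and 7.16 degrees, less where a joint would pass 70% of its speed; a pose out of reach is approached as far as the arm can. A call with a number of a shift or a turn outside -1 to 1 is refused whole. A call with a gripper value outside its range is refused whole. The fingers move at their own pace and stop on an object; "newtons" is the grip in N (left out, the last holds). Time passes only in rows, so rows that repeat a pose let the fingers close. It gives the time, the measured TCP pose, the force and the opening at its end, in the units of the state.
- ctrl.get_state(): the state, without advancing time (a new reading comes with each control period).
- ctrl.read_camera(name): name is "scene" or "top"; returns the picture (400x640x3 uint8, blue, green, red); there is no depth.
- ctrl.calibration(name): a dict with "fx", "fy", "cx", "cy" (pixels), "k1" (the pictures are not rectified: a ray, as slopes to the right and down, at radius r is drawn at 1 + k1 r^2 times it, then the intrinsics apply), "camera_from_world" (4x4, takes a point from world to camera coordinates). Camera axes: x right, y down, z forward; pixel columns grow to the right and rows downward; lengths in m; the calibration is good to about 2 mm. A picture is of the moment at which its call begins. calibration takes no time and is no camera call.
- ctrl.sign_off(): hands the job in, once; it reports no verdict.
The state is a dict: "time": time; "qpos": joint angles; "dq": joint speeds; "joint_efforts": joint torques, N m; "eef_pos": TCP position; "tcp_rot": TCP orientation; "contact_force": force on the tool from outside, world axes, zero at the start; "wrist_torque": the same for the moment, N m; "opening": opening from 0.0 (shut) to 1.0 (fully open).
Only numpy, scipy, OpenCV 4.12 (cv2) and the standard library are available. Lean on these libraries where they do the work, as an engineer would, in place of code of your own. Each camera call takes 0.05 s, during which the arm holds its last target. There are 200 camera calls.

## Working session

There is one attempt and no reset: what is moved stays moved. The work goes in short steps, Python scripts to look and compute and a tool call to move; the robot and the scene stay as the last step left them, time stands still between calls to the robot, and variables do not carry over. Pictures are saved under pics/ and viewed, about 8 in all and at most 12, crops included, and the job is handed in when it is done.

Besides the shell and the picture viewer there is one more tool, called after "Emit:" by a JSON object that holds its "op" and its "data". play_rows: Moves the arm, as the interface text tells. Its arguments: {"type":"object","properties":{"targets":{"type":"array"},"newtons":{"type":"number"}},"required":["targets"]}

```bash
mkdir -p pics; ls; python3 - <<'E'
from plant import ctrl
import cv2
print(ctrl.get_state())
for n in("scene","top"):
    cv2.imwrite(f"pics/{n}0.png",ctrl.read_camera(n)); print(n,ctrl.calibration(n))
E
```

```text
pics
{'time': 0.0, 'qpos': array([ 9.53004976e-01,  2.87165516e-01,  1.57818354e+00, -2.00833398e-05,
        1.27860943e+00, -1.49942702e-01]), 'dq': array([-0.0005248 ,  0.00050116, -0.001225  , -0.00042542, -0.00070092,
        0.00061884]), 'joint_efforts': array([ 1.59209012e-03, -4.05981767e+01, -2.92629826e+01, -1.51340095e-05,
        5.63539623e-03, -1.03642074e-05]), 'eef_pos': array([0.30399183, 0.60199555, 0.25494367]), 'tcp_rot': array([ 0.16312482,  0.68815514, -0.16468105,  0.68754123]), 'contact_force': array([ 0.10488096, -0.63744109,  0.39066968]), 'wrist_torque': array([ 0.03607575,  0.01984625, -0.02051395]), 'opening': 0.9973356158723473}
scene {'fx': 509.492858102909, 'fy': 509.492858102909, 'cx': 317.9569403836257, 'cy': 195.61480577510073, 'k1': -0.07890125244799076, 'camera_from_world': array([[ 0.54404615, -0.83903243,  0.00619347, -0.24355473],
       [-0.6545407 , -0.42901306, -0.62251447,  0.41775905],
       [ 0.52496691,  0.33462273, -0.78258378,  0.89048072],
       [ 0.        ,  0.        ,  0.        ,  1.        ]])}
top {'fx': 410.28587803612805, 'fy': 410.28587803612805, 'cx': 317.4119604992297, 'cy': 196.48475039141766, 'k1': -0.05293878062365847, 'camera_from_world': array([[-0.01707615, -0.99974277, -0.01492665,  0.04844846],
       [-0.99568487,  0.01836497, -0.09096352,  0.51832141],
       [ 0.09121424,  0.01330893, -0.99574235,  0.90266748],
       [ 0.        ,  0.        ,  0.        ,  1.        ]])}
```

View pics/scene0.png

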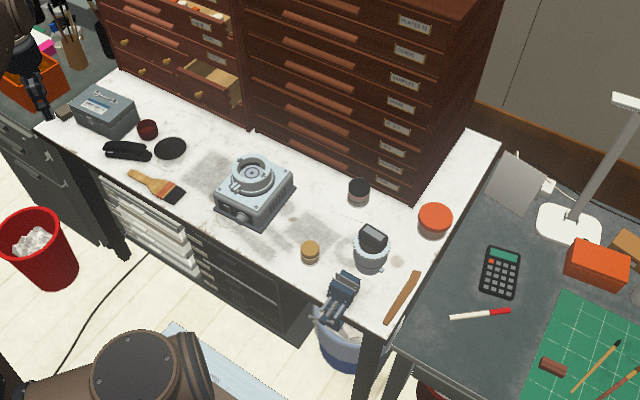

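View pics/top0.png

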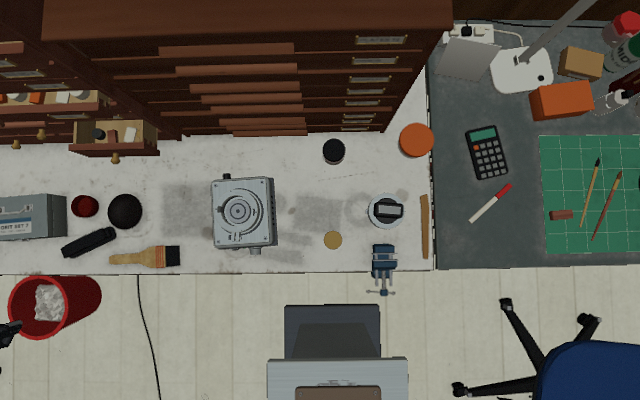

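The scene view shows the mill at about (254,190) and the cup at (371,248). In the top view the mill is at (240,212) and the cup at (387,210), with the jars and tub near (334,151), (333,240) and (416,140). Next I'll enlarge both.

```bash
python3 - <<'E'
import cv2,numpy as np
T=[]
for n,c in(("scene",(254,188)),("scene",(371,246)),("top",(240,212)),("top",(387,210))):
    im=cv2.imread(f"pics/{n}0.png");x,y=c[0]-50,c[1]-37
    t=cv2.resize(im[y:y+75,x:x+100],(400,300),interpolation=cv2.INTER_CUBIC)
    for k in range(0,100,10):
        cv2.putText(t,str(x+k),(k*4,8),0,.28,(0,0,255),1); cv2.line(t,(k*4+2,9),(k*4+2,13),(0,0,255),1)
        if k<75: cv2.putText(t,str(y+k),(0,k*4+4),0,.28,(0,0,255),1)
    T.append(t)
cv2.imwrite("pics/c1.png",np.vstack([np.hstack(T[:2]),np.hstack(T[2:])]))
E
```

```text
(no output)
```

View pics/c1.png

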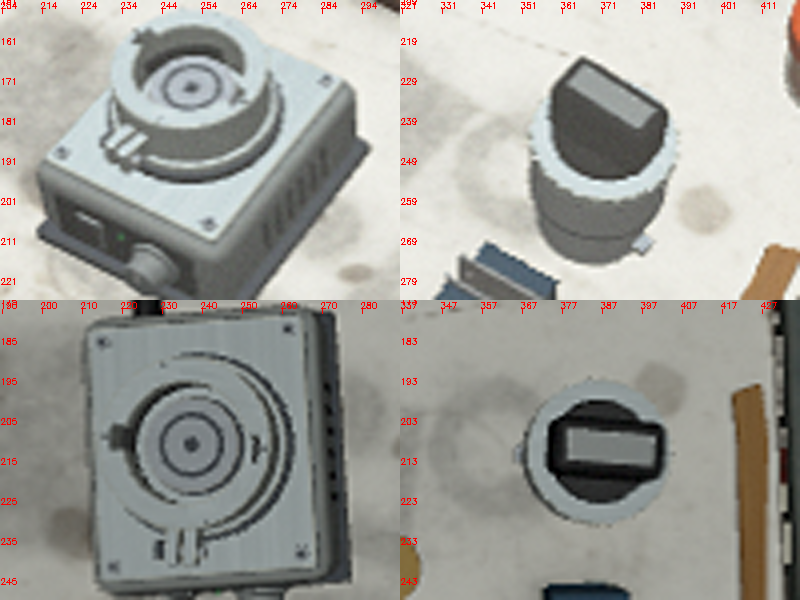

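The top-left and bottom-left tiles show the collar slots: top-view pixels about (219,209) and (255,212), and scene pixels about (239,160) and (264,175). The plate centre is at scene (252,173), top (238,211). On the cup, the top of the grip is at scene (374,233), top (390,209), and the lugs show at top (366,212) and scene (382,270).

```bash
cat > h.py <<'E'
import numpy as np,cv2
from plant import ctrl
def ray(n,p):
    c=ctrl.calibration(n);K=np.array([[c["fx"],0,c["cx"]],[0,c["fy"],c["cy"]],[0,0,1]])
    M=c["camera_from_world"];R=M[:3,:3]
    s=cv2.undistortPoints(np.array([[p]],float),K,np.array([c["k1"],0,0,0,0]))[0,0]
    return -R.T@M[:3,3],R.T@np.array([s[0],s[1],1])
def onz(n,p,z):
    o,d=ray(n,p);return (o+d*(z-o[2])/d[2])
def tri(ps,pt):
    A=np.zeros((3,3));b=np.zeros(3);L=[]
    for n,p in(("scene",ps),("top",pt)):
        o,d=ray(n,p);d/=np.linalg.norm(d);P=np.eye(3)-np.outer(d,d);A+=P;b+=P@o;L.append((P,o))
    X=np.linalg.solve(A,b);return X,[np.linalg.norm(P@(X-o)) for P,o in L]
def proj(n,X):
    c=ctrl.calibration(n);M=c["camera_from_world"];q=M[:3,:3]@X+M[:3,3];s=q[:2]/q[2];s=s*(1+c["k1"]*(s@s))
    return s*[c["fx"],c["fy"]]+[c["cx"],c["cy"]]
E
python3 - <<'E'
from h import *
np.set_printoptions(precision=4,suppress=True)
S=lambda u,v,x,y:((u+.5)/4-.5+x,(v+.5)/4-.5+y)
sm=lambda u,v:S(u,v,204,151); sc=lambda u,v:S(u-400,v,321,209)
tm=lambda u,v:S(u,v-300,190,175); tc=lambda u,v:S(u-400,v-300,337,173)
print("plate",tri(sm(192,88),tm(192,445)))
print("slot+y",tri(sm(142,38),tm(118,436)),"slot-y",tri(sm(240,97),tm(258,450)))
for f,n,pts in((sm,"scene",[(142,38),(240,97)]),(tm,"top",[(118,436),(258,450)])):
    for p in pts: print(n,onz(n,f(*p),.121))
print("mill top screws by top/scene:")
for a,b in(((327,80),(288,328)),((209,224),(302,551)),((62,153),(113,567))): print(tri(sm(*a),tm(*b)))
print("grip",tri(sc(613,95),tc(614,445)))
for n,f,pts in(("top",tc,[(566,444),(663,447)]),("scene",sc,[(576,74),(652,116)])):
    a,b=[onz(n,f(*p),.119) for p in pts]; d=a-b; print(n,"grip",(a+b)/2,np.linalg.norm(d),"yaw of cup y",np.degrees(np.arctan2(-d[0],d[1])))
print("lug+",onz("top",tc(518,455),.010),"lug-",onz("scene",sc(643,243),.010))
E
```

```text
plate (array([0.4857, 0.2028, 0.1031]), [np.float64(0.0011444634987716443), np.float64(0.0011444634987718358)])
slot+y (array([0.4894, 0.2378, 0.1197]), [np.float64(0.0003360454339859903), np.float64(0.00033604543398591316)]) slot-y (array([0.4815, 0.1648, 0.1235]), [np.float64(0.00145625658433603), np.float64(0.0014562565843360769)])
scene [0.4887 0.2367 0.121 ]
scene [0.4839 0.1649 0.121 ]
top [0.4892 0.2378 0.121 ]
top [0.4808 0.1664 0.121 ]
mill top screws by top/scene:
(array([0.5488, 0.1565, 0.0784]), [np.float64(0.0009704709955344954), np.float64(0.0009704709955345084)])
(array([0.4297, 0.1502, 0.0774]), [np.float64(0.00046572517983648235), np.float64(0.00046572517983655993)])
(array([0.4233, 0.2498, 0.0783]), [np.float64(0.0015361893478254573), np.float64(0.0015361893478254582)])
grip (array([ 0.4828, -0.1085,  0.1206]), [np.float64(0.0004779008031994805), np.float64(0.0004779008031995091)])
top grip [ 0.4823 -0.1086  0.119 ] 0.048992002100666114 yaw of cup y -2.8369805046551373
scene grip [ 0.4844 -0.1087  0.119 ] 0.04421357399117473 yaw of cup y -1.8551913250042253
lug+ [ 0.4842 -0.0712  0.01  ] lug- [ 0.4798 -0.1409  0.01  ]
```

```bash
cat >> h.py <<'E'
from scipy.spatial.transform import Rotation as Ro
def tool():
    s=ctrl.get_state();return s,Ro.from_quat(s["tcp_rot"]).as_matrix()
def info(off=0):
    s,R=tool();y=np.degrees(np.arctan2(R[1,1],R[0,1]))
    print("t%.2f"%s["time"],"tcp",s["eef_pos"].round(4),"q",s["qpos"].round(2),"xaxis",R[:,0].round(4),"yaw_y %.2f"%y,"F",s["contact_force"].round(1),"M",s["wrist_torque"].round(2),"op %.3f"%s["opening"])
E
python3 - <<'E'
from h import *
info()
s,R=tool()
for yaw in(-2.5,177.5):
    y=np.array([np.cos(np.radians(yaw)),np.sin(np.radians(yaw)),0]);x=np.array([0,0,-1.]);W=np.c_[x,y,np.cross(x,y)]
    print(yaw,Ro.from_matrix(W@R.T).as_rotvec()/np.pi)
for n,pt in(("red",(334,151)),("gold",(333,240)),("tub",(416,140))): print(n,onz("top",pt,.05).round(3))
E
```

```text
t0.10 tcp [0.304 0.602 0.255] q [ 0.95  0.29  1.58  0.    1.28 -0.15] xaxis [-0.0013 -0.0018 -1.    ] yaw_y 63.20 F [0.8 0.5 0.8] M [-0.03  0.03 -0.03] op 0.999
-2.5 [ 2.66402014e-04 -6.99950947e-04 -3.64984167e-01]
177.5 [7.86284362e-04 2.99260596e-04 6.35015373e-01]
red [0.617 0.    0.05 ]
gold [0.421 0.007 0.05 ]
tub [ 0.639 -0.183  0.05 ]
```

Emit:
{"op": "play_rows", "data": {"targets": [{"delta_pos": [0.179,-0.7105,-0.06],"delta_rot": [0,0,-0.365],"claw": 85},{"delta_pos": [0.179,-0.7105,-0.06],"delta_rot": [0,0,-0.365],"claw": 85},{"delta_pos": [0.179,-0.7105,-0.06],"delta_rot": [0,0,-0.365],"claw": 85},{"delta_pos": [0.179,-0.7105,-0.06],"delta_rot": [0,0,-0.365],"claw": 85},{"delta_pos": [0.179,-0.7105,-0.06],"delta_rot": [0,0,-0.365],"claw": 85},{"delta_pos": [0.179,-0.7105,-0.06],"delta_rot": [0,0,-0.365],"claw": 85},{"delta_pos": [0.179,-0.7105,-0.06],"delta_rot": [0,0,-0.365],"claw": 85},{"delta_pos": [0.179,-0.7105,-0.06],"delta_rot": [0,0,-0.365],"claw": 85},{"delta_pos": [0.179,-0.7105,-0.06],"delta_rot": [0,0,-0.365],"claw": 85},{"delta_pos": [0.179,-0.7105,-0.06],"delta_rot": [0,0,-0.365],"claw": 85},{"delta_pos": [0.179,-0.7105,-0.06],"delta_rot": [0,0,-0.365],"claw": 85},{"delta_pos": [0.179,-0.7105,-0.06],"delta_rot": [0,0,-0.365],"claw": 85},{"delta_pos": [0.179,-0.7105,-0.06],"delta_rot": [0,0,-0.365],"claw": 85},{"delta_pos": [0.179,-0.7105,-0.06],"delta_rot": [0,0,-0.365],"claw": 85},{"delta_pos": [0.179,-0.7105,-0.06],"delta_rot": [0,0,-0.365],"claw": 85},{"delta_pos": [0.179,-0.7105,-0.06],"delta_rot": [0,0,-0.365],"claw": 85},{"delta_pos": [0.179,-0.7105,-0.06],"delta_rot": [0,0,-0.365],"claw": 85},{"delta_pos": [0.179,-0.7105,-0.06],"delta_rot": [0,0,-0.365],"claw": 85},{"delta_pos": [0.179,-0.7105,-0.06],"delta_rot": [0,0,-0.365],"claw": 85},{"delta_pos": [0.179,-0.7105,-0.06],"delta_rot": [0,0,-0.365],"claw": 85}], "newtons": 40}}

```text
time: 1.77
eef_pos: [0.4827, -0.1095, 0.1944]
tcp_rot: [-0.511, -0.489, 0.512, -0.487]
contact_force: [-0.9, 0.4, -0.4]
opening: 0.99
```

Emit:
{"op": "play_rows", "data": {"targets": [{"delta_pos": [0.0005,0.001,-0.03],"delta_rot": [0,0,0],"claw": 85},{"delta_pos": [0.0005,0.001,-0.055],"delta_rot": [0,0,0],"claw": 85},{"delta_pos": [0.0005,0.001,-0.07],"delta_rot": [0,0,0],"claw": 85},{"delta_pos": [0.0005,0.001,-0.08],"delta_rot": [0,0,0],"claw": 85},{"delta_pos": [0.0005,0.001,-0.081],"delta_rot": [0,0,0],"claw": 85},{"delta_pos": [0.0005,0.001,-0.081],"delta_rot": [0,0,0],"claw": 25},{"delta_pos": [0.0005,0.001,-0.081],"delta_rot": [0,0,0],"claw": 25},{"delta_pos": [0.0005,0.001,-0.081],"delta_rot": [0,0,0],"claw": 25},{"delta_pos": [0.0005,0.001,-0.081],"delta_rot": [0,0,0],"claw": 25},{"delta_pos": [0.0005,0.001,-0.081],"delta_rot": [0,0,0],"claw": 25},{"delta_pos": [0.0005,0.001,-0.081],"delta_rot": [0,0,0],"claw": 25},{"delta_pos": [0.0005,0.001,-0.081],"delta_rot": [0,0,0],"claw": 25},{"delta_pos": [0.0005,0.001,-0.081],"delta_rot": [0,0,0],"claw": 25},{"delta_pos": [0.0005,0.001,-0.081],"delta_rot": [0,0,0],"claw": 25}], "newtons": 60}}

```text
time: 2.93
eef_pos: [0.4839, -0.109, 0.1147]
tcp_rot: [-0.511, -0.489, 0.512, -0.488]
contact_force: [-2.0, 0.6, 5.9]
opening: 0.344
```

```bash
python3 - <<'E'
from h import *
info()
im=ctrl.read_camera("scene");cv2.imwrite("pics/s1.png",cv2.resize(im[170:300,280:460],None,fx=4,fy=4,interpolation=2))
E
```

```text
t2.93 tcp [ 0.4839 -0.109   0.1147] q [-0.43  0.06  2.12 -0.    0.97 -0.38] xaxis [-2.e-03  6.e-04 -1.e+00] yaw_y -2.68 F [-2.   0.6  5.9] M [0.   0.26 0.05] op 0.344
```

View pics/s1.png

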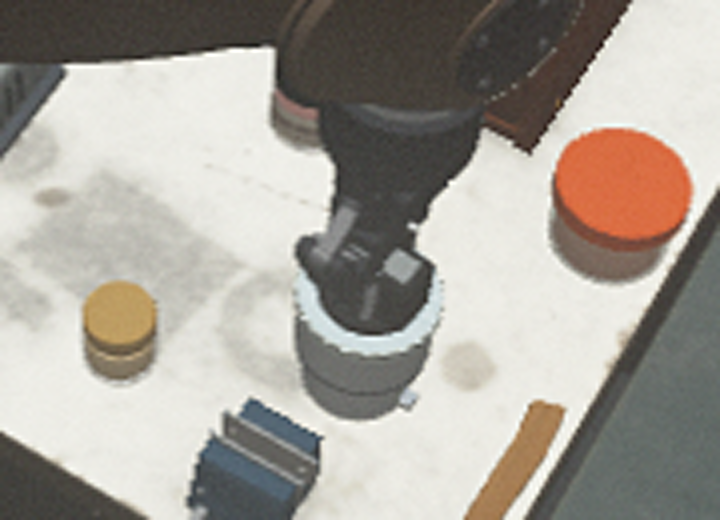

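The cup is gripped: the opening is 29 mm and the jaws sit across the grip. The jars and tub haven't moved. Now I'll lift and carry it over the mill.

Emit:
{"op": "play_rows", "data": {"targets": [{"delta_pos": [0,0,0.03],"delta_rot": [0,0,0],"claw": 20},{"delta_pos": [0,0,0.07],"delta_rot": [0,0,0],"claw": 20},{"delta_pos": [0,0,0.11],"delta_rot": [0,0,0],"claw": 20},{"delta_pos": [0,0.01,0.15],"delta_rot": [0,0,0],"claw": 20},{"delta_pos": [0,0.04,0.155],"delta_rot": [0,0,0],"claw": 20},{"delta_pos": [0.001,0.08,0.155],"delta_rot": [0,0,-0.005],"claw": 20},{"delta_pos": [0.002,0.12,0.155],"delta_rot": [0,0,-0.01],"claw": 20},{"delta_pos": [0.002,0.16,0.155],"delta_rot": [0,0,-0.015],"claw": 20},{"delta_pos": [0.002,0.2,0.155],"delta_rot": [0,0,-0.018],"claw": 20},{"delta_pos": [0.002,0.24,0.155],"delta_rot": [0,0,-0.018],"claw": 20},{"delta_pos": [0.002,0.27,0.155],"delta_rot": [0,0,-0.018],"claw": 20},{"delta_pos": [0.002,0.295,0.155],"delta_rot": [0,0,-0.018],"claw": 20},{"delta_pos": [0.002,0.3085,0.155],"delta_rot": [0,0,-0.018],"claw": 20},{"delta_pos": [0.002,0.3115,0.155],"delta_rot": [0,0,-0.018],"claw": 20},{"delta_pos": [0.002,0.3115,0.155],"delta_rot": [0,0,-0.018],"claw": 20},{"delta_pos": [0.002,0.3115,0.155],"delta_rot": [0,0,-0.018],"claw": 20},{"delta_pos": [0.002,0.3115,0.155],"delta_rot": [0,0,-0.018],"claw": 20}], "newtons": 80}}

```text
time: 4.4
eef_pos: [0.4859, 0.2014, 0.2692]
tcp_rot: [-0.525, -0.474, 0.526, -0.472]
contact_force: [0.2, -0.2, -3.1]
opening: 0.336
```

```bash
python3 - <<'E'
from h import *
info()
im=ctrl.read_camera("scene");cv2.imwrite("pics/s2.png",cv2.resize(im[100:230,180:330],None,fx=4.5,fy=4.5,interpolation=2))
E
```

```text
t4.40 tcp [0.4859 0.2014 0.2692] q [ 0.2  -0.05  1.93  0.    1.27  0.3 ] xaxis [-2.8e-03  1.0e-04 -1.0e+00] yaw_y -6.00 F [ 0.2 -0.2 -3.1] M [-0.01 -0.05  0.04] op 0.336
```

View pics/s2.png

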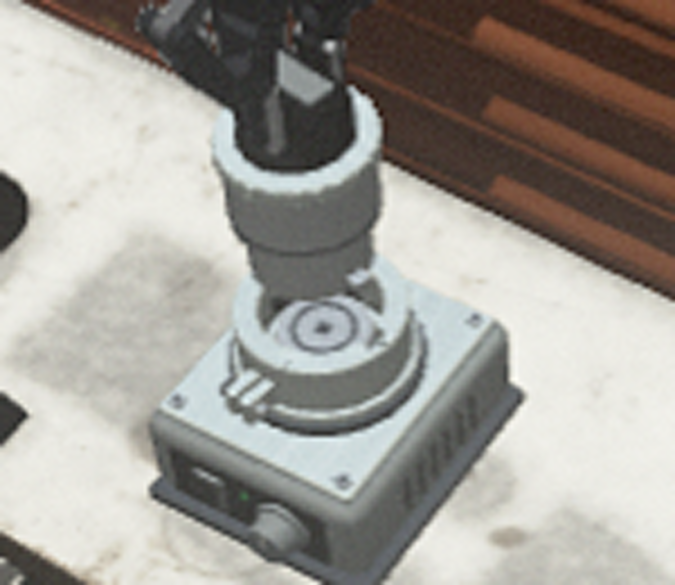

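The cup hangs above the collar, with its -y lug at about (260,161.5) and the -y slot at about (264,175) in full-image pixels. I'll check the in-hand offset with the lug.

```bash
python3 - <<'E'
from h import *
s,_=tool();p=s["eef_pos"];a=np.radians(-6)
for dy in(-.002,0,.002):
    X=np.array([p[0],p[1]+dy,p[2]-.1147+.009])+.0345*np.array([np.sin(a),-np.cos(a),0]);print(dy,proj("scene",X))
# slot ends projected for axis guess
for c in((.486,.2025),):
    for yaw in(-10,-8,-6,-4,-2):
        a=np.radians(yaw)
        print(yaw,[proj("scene",np.array([c[0],c[1],.121])+k*.0345*np.array([np.sin(a),-np.cos(a),0])).round(1) for k in(1,-1)],[proj("top",np.array([c[0],c[1],.121])+k*.0345*np.array([np.sin(a),-np.cos(a),0])).round(1) for k in(1,-1)])
E
```

```text
-0.002 [261.59439925 162.01322559]
0 [260.83470072 161.62792861]
0.002 [260.07602855 161.2431544 ]
-10 [array([261.2, 175.3]), array([240.1, 159.3])] [array([253.1, 212.5]), array([219.8, 207.2])]
-8 [array([261.6, 175. ]), array([239.7, 159.6])] [array([253.2, 212. ]), array([219.7, 207.8])]
-6 [array([262. , 174.7]), array([239.3, 159.9])] [array([253.2, 211.4]), array([219.6, 208.4])]
-4 [array([262.4, 174.4]), array([238.9, 160.2])] [array([253.3, 210.8]), array([219.6, 209. ])]
-2 [array([262.7, 174. ]), array([238.6, 160.5])] [array([253.3, 210.2]), array([219.5, 209.6])]
```

Emit:
{"op": "play_rows", "data": {"targets": [{"delta_pos": [0,0.0008,-0.015],"delta_rot": [0,0,0],"claw": 20},{"delta_pos": [0,0.0008,-0.026],"delta_rot": [0,0,0],"claw": 20},{"delta_pos": [0,0.0008,-0.032],"delta_rot": [0,0,0],"claw": 20},{"delta_pos": [0,0.0008,-0.036],"delta_rot": [0,0,0],"claw": 20},{"delta_pos": [0,0.0008,-0.038],"delta_rot": [0,0,0],"claw": 20},{"delta_pos": [0,0.0008,-0.039],"delta_rot": [0,0,0],"claw": 20},{"delta_pos": [0,0.0008,-0.04],"delta_rot": [0,0,0],"claw": 20},{"delta_pos": [0,0.0008,-0.041],"delta_rot": [0,0,0],"claw": 20},{"delta_pos": [0,0.0008,-0.041],"delta_rot": [0,0,0],"claw": 20}]}}

```text
time: 5.2
eef_pos: [0.4863, 0.2023, 0.2293]
tcp_rot: [-0.525, -0.474, 0.526, -0.473]
contact_force: [-0.7, -0.8, -0.6]
opening: 0.338
```

```bash
python3 -c "
from h import *
info()"
```

```text
t5.20 tcp [0.4863 0.2023 0.2293] q [ 0.2  -0.02  1.96  0.    1.2   0.31] xaxis [-1.5e-03  3.0e-04 -1.0e+00] yaw_y -6.00 F [-0.7 -0.8 -0.6] M [-0.15  0.11 -0.02] op 0.338
```

Emit:
{"op": "play_rows", "data": {"targets": [{"delta_pos": [0,0,-0.001],"delta_rot": [0,0,0],"claw": 20},{"delta_pos": [0,0,-0.002],"delta_rot": [0,0,0],"claw": 20},{"delta_pos": [0,0,-0.003],"delta_rot": [0,0,0],"claw": 20},{"delta_pos": [0,0,-0.003],"delta_rot": [0,0,0],"claw": 20}]}}

```text
time: 5.53
eef_pos: [0.4868, 0.2024, 0.226]
tcp_rot: [0.526, 0.473, -0.525, 0.473]
contact_force: [1.7, -0.1, -1.1]
opening: 0.341
```

```bash
python3 -c "
from h import *
info()"
```

```text
t5.53 tcp [0.4868 0.2024 0.226 ] q [ 0.2  -0.01  1.97  0.    1.19  0.31] xaxis [ 7.e-04  5.e-04 -1.e+00] yaw_y -5.97 F [ 1.7 -0.1 -1.1] M [ 0.   -0.46  0.11] op 0.341
```

Emit:
{"op": "play_rows", "data": {"targets": [{"delta_pos": [0,0,-0.001],"delta_rot": [0,0,0],"claw": 20},{"delta_pos": [0,0,-0.0025],"delta_rot": [0,0,0],"claw": 20},{"delta_pos": [0,0,-0.004],"delta_rot": [0,0,0],"claw": 20},{"delta_pos": [0,0,-0.006],"delta_rot": [0,0,0],"claw": 20},{"delta_pos": [0,0,-0.007],"delta_rot": [0,0,0],"claw": 20},{"delta_pos": [0,0,-0.007],"delta_rot": [0,0,0],"claw": 20}]}}

```text
time: 6.03
eef_pos: [0.4868, 0.2023, 0.2185]
tcp_rot: [0.526, 0.473, -0.525, 0.473]
contact_force: [2.6, 0.6, -3.6]
opening: 0.341
```

```bash
python3 -c "
from h import *
info()"
```

```text
t6.03 tcp [0.4868 0.2023 0.2185] q [ 0.2  -0.01  1.97  0.    1.17  0.31] xaxis [ 8.e-04  4.e-04 -1.e+00] yaw_y -5.97 F [ 2.6  0.6 -3.6] M [-0.02 -0.39  0.08] op 0.341
```

The lugs dropped into the slots with no resistance. Now I'll press against the spring.

Emit:
{"op": "play_rows", "data": {"targets": [{"delta_pos": [0.0003,0,-0.002],"delta_rot": [0,0,0],"claw": 20},{"delta_pos": [0.0003,0,-0.004],"delta_rot": [0,0,0],"claw": 20},{"delta_pos": [0.0003,0,-0.006],"delta_rot": [0,0,0],"claw": 20},{"delta_pos": [0.0003,0,-0.008],"delta_rot": [0,0,0],"claw": 20},{"delta_pos": [0.0003,0,-0.009],"delta_rot": [0,0,0],"claw": 20},{"delta_pos": [0.0003,0,-0.01],"delta_rot": [0,0,0],"claw": 20},{"delta_pos": [0.0003,0,-0.01],"delta_rot": [0,0,0],"claw": 20},{"delta_pos": [0.0003,0,-0.01],"delta_rot": [0,0,0],"claw": 20}]}}

```text
time: 6.7
eef_pos: [0.4872, 0.2024, 0.2108]
tcp_rot: [0.526, 0.473, -0.525, 0.473]
contact_force: [-3.0, -1.5, 8.6]
opening: 0.338
```

```bash
python3 -c "
from h import *
info()"
```

```text
t6.70 tcp [0.4872 0.2024 0.2108] q [0.2  0.   1.98 0.   1.16 0.31] xaxis [ 4.e-04  4.e-04 -1.e+00] yaw_y -5.97 F [-3.  -1.5  8.6] M [-0.21  0.77  0.06] op 0.338
```

Emit:
{"op": "play_rows", "data": {"targets": [{"delta_pos": [-0.0004,0,-0.003],"delta_rot": [0,0,0],"claw": 20},{"delta_pos": [-0.0004,0,-0.004],"delta_rot": [0,0,0],"claw": 20},{"delta_pos": [-0.0004,0,-0.005],"delta_rot": [0,0,0],"claw": 20},{"delta_pos": [-0.0004,0,-0.005],"delta_rot": [0,0,0],"claw": 20},{"delta_pos": [-0.0004,0,-0.005],"delta_rot": [0,0,0],"claw": 20}]}}

```text
time: 7.12
eef_pos: [0.4871, 0.2025, 0.2086]
tcp_rot: [0.526, 0.473, -0.525, 0.473]
contact_force: [-3.9, -0.9, 9.8]
opening: 0.339
```

```bash
python3 -c "
from h import *
info()"
```

```text
t7.12 tcp [0.4871 0.2025 0.2086] q [0.2  0.01 1.98 0.   1.15 0.31] xaxis [ 8.e-04  3.e-04 -1.e+00] yaw_y -5.99 F [-3.9 -0.9  9.8] M [-0.35  0.82  0.07] op 0.339
```

Emit:
{"op": "play_rows", "data": {"targets": [{"delta_pos": [-0.0003,0,-0.0035],"delta_rot": [0,0,-0.014],"claw": 20},{"delta_pos": [-0.0003,0,-0.0035],"delta_rot": [0,0,-0.028],"claw": 20},{"delta_pos": [-0.0003,0,-0.0035],"delta_rot": [0,0,-0.042],"claw": 20},{"delta_pos": [-0.0003,0,-0.0035],"delta_rot": [0,0,-0.056],"claw": 20},{"delta_pos": [-0.0003,0,-0.0035],"delta_rot": [0,0,-0.07],"claw": 20},{"delta_pos": [-0.0003,0,-0.0035],"delta_rot": [0,0,-0.084],"claw": 20},{"delta_pos": [-0.0003,0,-0.0035],"delta_rot": [0,0,-0.098],"claw": 20},{"delta_pos": [-0.0003,0,-0.0035],"delta_rot": [0,0,-0.11],"claw": 20}]}}

```text
time: 7.78
eef_pos: [0.4874, 0.2027, 0.2082]
tcp_rot: [0.6, 0.375, -0.599, 0.376]
contact_force: [-4.3, -1.6, 10.2]
opening: 0.342
```

```bash
python3 -c "
from h import *
info()"
```

```text
t7.78 tcp [0.4874 0.2027 0.2082] q [ 0.2   0.01  1.98 -0.    1.15  0.65] xaxis [ 2.e-03  1.e-04 -1.e+00] yaw_y -25.89 F [-4.3 -1.6 10.2] M [-0.22  0.78  0.16] op 0.342
```

Turning freely: 20° with a moment of only 0.16 N m. I'll continue.

Emit:
{"op": "play_rows", "data": {"targets": [{"delta_pos": [-0.0005,0,-0.003],"delta_rot": [0,0,-0.016],"claw": 20},{"delta_pos": [-0.0005,0,-0.003],"delta_rot": [0,0,-0.032],"claw": 20},{"delta_pos": [-0.0005,0,-0.003],"delta_rot": [0,0,-0.048],"claw": 20},{"delta_pos": [-0.0005,0,-0.003],"delta_rot": [0,0,-0.064],"claw": 20},{"delta_pos": [-0.0005,0,-0.003],"delta_rot": [0,0,-0.08],"claw": 20},{"delta_pos": [-0.0005,0,-0.003],"delta_rot": [0,0,-0.096],"claw": 20},{"delta_pos": [-0.0005,0,-0.003],"delta_rot": [0,0,-0.112],"claw": 20},{"delta_pos": [-0.0005,0,-0.003],"delta_rot": [0,0,-0.128],"claw": 20},{"delta_pos": [-0.0005,0,-0.003],"delta_rot": [0,0,-0.144],"claw": 20},{"delta_pos": [-0.0005,0,-0.003],"delta_rot": [0,0,-0.16],"claw": 20},{"delta_pos": [-0.0005,0,-0.003],"delta_rot": [0,0,-0.176],"claw": 20},{"delta_pos": [-0.0005,0,-0.003],"delta_rot": [0,0,-0.192],"claw": 20},{"delta_pos": [-0.0005,0,-0.003],"delta_rot": [0,0,-0.208],"claw": 20},{"delta_pos": [-0.0005,0,-0.003],"delta_rot": [0,0,-0.22],"claw": 20}]}}

```text
time: 8.95
eef_pos: [0.4874, 0.2028, 0.2082]
tcp_rot: [0.692, 0.149, -0.69, 0.15]
contact_force: [-4.0, -1.0, 10.6]
opening: 0.342
```

```bash
python3 -c "
from h import *
info()"
```

```text
t8.95 tcp [0.4874 0.2028 0.2082] q [ 0.2   0.01  1.98 -0.    1.15  1.35] xaxis [ 0.0024 -0.0014 -1.    ] yaw_y -65.60 F [-4.  -1.  10.6] M [-0.26  0.81  0.16] op 0.342
```

Emit:
{"op": "play_rows", "data": {"targets": [{"delta_pos": [-0.0003,0,-0.003],"delta_rot": [0,0,-0.006],"claw": 20},{"delta_pos": [-0.0003,0,-0.003],"delta_rot": [0,0,-0.012],"claw": 20},{"delta_pos": [-0.0003,0,-0.003],"delta_rot": [0,0,-0.018],"claw": 20},{"delta_pos": [-0.0003,0,-0.003],"delta_rot": [0,0,-0.024],"claw": 20},{"delta_pos": [-0.0003,0,-0.003],"delta_rot": [0,0,-0.03],"claw": 20},{"delta_pos": [-0.0003,0,-0.003],"delta_rot": [0,0,-0.036],"claw": 20},{"delta_pos": [-0.0003,0,-0.003],"delta_rot": [0,0,-0.042],"claw": 20},{"delta_pos": [-0.0003,0,-0.003],"delta_rot": [0,0,-0.048],"claw": 20},{"delta_pos": [-0.0003,0,-0.003],"delta_rot": [0,0,-0.054],"claw": 20},{"delta_pos": [-0.0003,0,-0.003],"delta_rot": [0,0,-0.058],"claw": 20},{"delta_pos": [-0.0003,0,-0.003],"delta_rot": [0,0,-0.058],"claw": 20}]}}

```text
time: 9.87
eef_pos: [0.4874, 0.2027, 0.208]
tcp_rot: [0.703, 0.085, -0.701, 0.087]
contact_force: [-4.4, -1.5, 10.4]
opening: 0.339
```

```bash
python3 -c "
from h import *
info()"
```

```text
t9.87 tcp [0.4874 0.2027 0.208 ] q [ 0.2   0.01  1.98 -0.    1.15  1.53] xaxis [ 0.0025 -0.0026 -1.    ] yaw_y -76.00 F [-4.4 -1.5 10.4] M [-0.38  0.84  0.29] op 0.339
```

Emit:
{"op": "play_rows", "data": {"targets": [{"delta_pos": [-0.0003,0,-0.003],"delta_rot": [0,0,-0.004],"claw": 20},{"delta_pos": [-0.0003,0,-0.003],"delta_rot": [0,0,-0.008],"claw": 20},{"delta_pos": [-0.0003,0,-0.003],"delta_rot": [0,0,-0.012],"claw": 20},{"delta_pos": [-0.0003,0,-0.003],"delta_rot": [0,0,-0.016],"claw": 20},{"delta_pos": [-0.0003,0,-0.003],"delta_rot": [0,0,-0.016],"claw": 20},{"delta_pos": [-0.0003,0,-0.003],"delta_rot": [0,0,-0.016],"claw": 20}]}}

```text
time: 10.37
eef_pos: [0.488, 0.2028, 0.2082]
tcp_rot: [0.705, 0.069, -0.702, 0.072]
contact_force: [-2.5, -1.9, 9.2]
opening: 0.337
```

```bash
python3 -c "
from h import *
info()"
```

```text
t10.37 tcp [0.488  0.2028 0.2082] q [ 0.2   0.01  1.98 -0.01  1.15  1.58] xaxis [ 0.0051 -0.0042 -1.    ] yaw_y -78.55 F [-2.5 -1.9  9.2] M [-0.19  0.55  1.19] op 0.337
```

The stop is felt at 72.5° of turn (moment 1.2 N m). I'll ease up so the spring lifts the cup into its notches.

Emit:
{"op": "play_rows", "data": {"targets": [{"delta_pos": [-0.0005,0,-0.002],"delta_rot": [0,0,0],"claw": 20},{"delta_pos": [-0.0005,0,0],"delta_rot": [0,0,0],"claw": 20},{"delta_pos": [-0.0005,0,0.002],"delta_rot": [0,0,0],"claw": 20},{"delta_pos": [-0.0005,0,0.004],"delta_rot": [0,0,0],"claw": 20},{"delta_pos": [-0.0005,0,0.0055],"delta_rot": [0,0,0],"claw": 20},{"delta_pos": [-0.0005,0,0.0055],"delta_rot": [0,0,0],"claw": 20},{"delta_pos": [-0.0005,0,0.0055],"delta_rot": [0,0,0],"claw": 20}]}}

```text
time: 10.95
eef_pos: [0.4875, 0.2026, 0.2131]
tcp_rot: [0.705, 0.069, -0.702, 0.073]
contact_force: [2.9, -0.7, -6.6]
opening: 0.339
```

```bash
python3 -c "
from h import *
info()"
```

```text
t10.95 tcp [0.4875 0.2026 0.2131] q [ 0.2   0.    1.98 -0.01  1.16  1.58] xaxis [ 0.0049 -0.0045 -1.    ] yaw_y -78.50 F [ 2.9 -0.7 -6.6] M [ 0.1  -0.73  1.15] op 0.339
```

Emit:
{"op": "play_rows", "data": {"targets": [{"delta_pos": [0,0,0],"delta_rot": [0,0,0.006],"claw": 20},{"delta_pos": [0,0,0],"delta_rot": [0,0,0.008],"claw": 20},{"delta_pos": [0,0,0],"delta_rot": [0,0,0.008],"claw": 20}]}}

```text
time: 11.2
eef_pos: [0.4877, 0.2026, 0.2138]
tcp_rot: [0.704, 0.077, -0.701, 0.08]
contact_force: [-0.1, 0.1, -0.7]
opening: 0.339
```

```bash
python3 -c "
from h import *
info()"
```

```text
t11.20 tcp [0.4877 0.2026 0.2138] q [ 0.2  -0.    1.98 -0.    1.16  1.55] xaxis [ 0.005  -0.0035 -1.    ] yaw_y -77.25 F [-0.1  0.1 -0.7] M [-0.12 -0.27 -0.09] op 0.339
```

Relaxed, and sitting at the locked height (about 99 mm). Releasing.

Emit:
{"op": "play_rows", "data": {"targets": [{"delta_pos": [0,0,0],"delta_rot": [0,0,0],"claw": 60},{"delta_pos": [0,0,0],"delta_rot": [0,0,0],"claw": 60},{"delta_pos": [0,0,0],"delta_rot": [0,0,0],"claw": 60},{"delta_pos": [0,0,0],"delta_rot": [0,0,0],"claw": 60},{"delta_pos": [0,0,0],"delta_rot": [0,0,0],"claw": 60},{"delta_pos": [0,0,0.02],"delta_rot": [0,0,0],"claw": 60},{"delta_pos": [0,0,0.05],"delta_rot": [0,0,0],"claw": 60},{"delta_pos": [0,0,0.08],"delta_rot": [0,0,0],"claw": 60},{"delta_pos": [0,0.04,0.1],"delta_rot": [0,0,0],"claw": 60},{"delta_pos": [0,0.08,0.1],"delta_rot": [0,0,0],"claw": 60},{"delta_pos": [0,0.12,0.1],"delta_rot": [0,0,0],"claw": 60},{"delta_pos": [0,0.16,0.1],"delta_rot": [0,0,0],"claw": 60},{"delta_pos": [0,0.2,0.1],"delta_rot": [0,0,0],"claw": 60},{"delta_pos": [0,0.24,0.1],"delta_rot": [0,0,0],"claw": 60},{"delta_pos": [0,0.24,0.1],"delta_rot": [0,0,0],"claw": 60},{"delta_pos": [0,0.24,0.1],"delta_rot": [0,0,0],"claw": 60}]}}

```text
time: 12.53
eef_pos: [0.4869, 0.4445, 0.3127]
tcp_rot: [0.704, 0.078, -0.702, 0.081]
contact_force: [0.0, -1.3, -0.4]
opening: 0.702
```

```bash
python3 - <<'E'
from h import *
info()
a=ctrl.read_camera("scene");b=ctrl.read_camera("top")
T=[cv2.resize(i[y:y+100,x:x+90],None,fx=4.4,fy=4.4,interpolation=2) for i,x,y in((a,210,120),(b,195,160))]
cv2.imwrite("pics/f.png",np.hstack(T)); cv2.imwrite("pics/fs.png",a); cv2.imwrite("pics/ft.png",b)
X=np.array([.4868,.2025,.099+.119]); print(proj("scene",X),proj("top",X))
E
```

```text
t12.53 tcp [0.4869 0.4445 0.3127] q [ 0.59  0.22  1.56 -0.01  1.37  1.93] xaxis [ 0.0035 -0.0045 -1.    ] yaw_y -77.07 F [ 0.  -1.3 -0.4] M [-0.03  0.02 -0.03] op 0.702
[246.22466189 135.48126037] [224.95346381 206.2634959 ]
```

View pics/f.png

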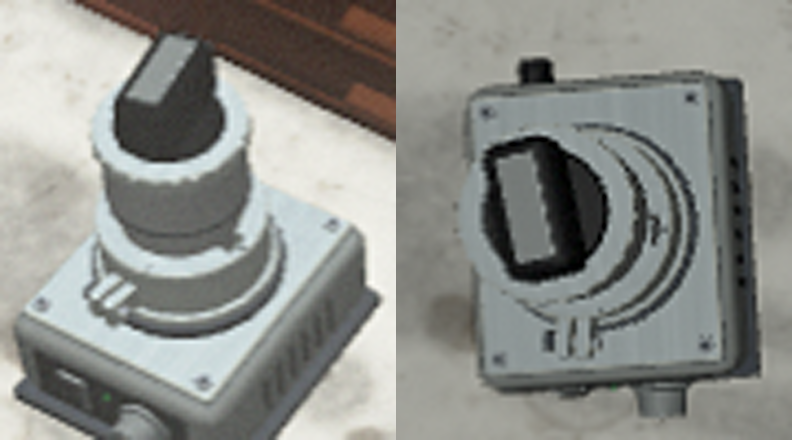

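View pics/fs.png

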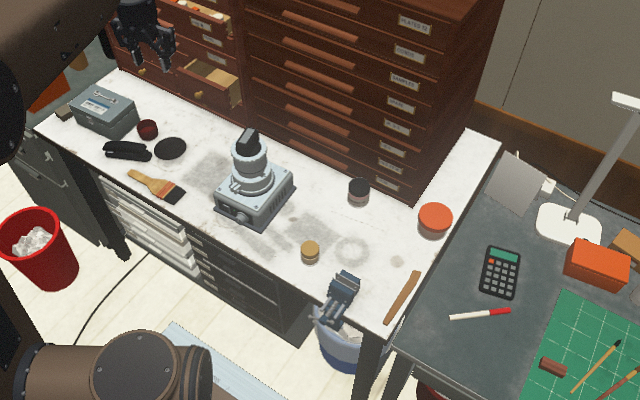

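The grip's top centre is at scene (246.5,136) and top (224,207). For the locked pose I predict (246,135.5) and (225,206). The grip lies roughly along the mill's x axis, and the bystanders are unmoved. Handing in.

```bash
python3 -c "
from h import *
print(ctrl.sign_off())"
```

```text
the job is handed in; nothing more can be done
None
```

I fitted the grinding cup to the mill and handed the job in after about 12.6 s of robot time; it looks locked, though no verdict was reported.

- **Fit:** The lugs dropped into the slots at a yaw of −6°, without any searching. I pressed the cup down about 9 mm against the spring, with at most about 14 N on it at the moments I read the force. It turned clockwise until I felt the stop at about 72.5°, where the moment reached 1.2 N m. I then eased it up into its notches, relieved the remaining twist and let go.
- **Last checks:** Before release, the wrist height put the cup's origin about 99 mm above the mill's underside, with almost no force left. After release, the top of the grip was within about 1 pixel of the predicted locked position in both camera views. The cup looked level, and its y axis lies about 80° from the mill's. The jars and tub look to be where they started, and the gripper is well clear.
- **Not checked directly:** I had no reading of the pressure plate. Its position is inferred from the cup's height.

No check failed or disagreed with another.

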